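Load the kiln shelf from the drying board

ROBOT

A 6-joint arm with a two-finger parallel gripper is mounted at the origin on the work surface. World frame = base frame: x ahead of the robot, y to its left, z up, the work surface at z = 0. Lengths are in m, angles in degrees, forces in N, time in s.
With the tool pointing down it reaches from about 0.35 to 0.95 m from the base axis. Payload 17.4 kg.
Tool frame: the origin (TCP) lies between the finger pads; the fingertips stand tips_ahead ahead of it and the grasp point (between the pads) lies 6 mm ahead of it (tips_ahead is the distance from the TCP to the fingertips, in m); z points along the fingers, y is the line along which they close (so a half turn about z gives the same grasp; the last joint's range is limited). The gripper opens to 93 mm and grips with 3 to 60 N. Pads are 15 mm wide; open, the fingers measure 128 mm over their backs; the gripper's body (75 mm by 188 mm) begins 65 mm behind the grasp point.
Start: joints at [72.777, 6.646, 82.598, -0, 90.757, -2.166], TCP at [0.175, 0.652, 0.205] pointing down, gripper open.
Joint ranges: [-162.19, 162.19], [-47.58, 125.68], [4.15, 143.07], [-65.23, 245.23], [0.69, 171.88], [-170.13, 170.13]. Speed limits (degrees/s): [108.29, 108.29, 127.2, 180, 180, 180].

INTERFACE

Orientations are given as [roll, pitch, yaw] about the fixed x, y, z axes, in that order (R = Rz(yaw) Ry(pitch) Rx(roll)).
In Python, from workcell import sense, snapshot, sign_off, tips_ahead gives the robot as it stands.
- The arm moves only by the tool arm_command, never from a script. Its argument "moves" is a list of rows, each a list of 3 entries, a list of its own where there are three numbers: the opening, from 0 (shut) to 1 (fully open), then the shift along the world's x, y, z in mm, then the turn, a rotation vector about the world's x, y, z in rad. A call has 1 to 5 rows; each row is the pose to reach, as a shift and turn from the pose commanded when the call began; what a row does not reach only later rows make up. A row lasts 1/12 s, in which the tool goes at most 41.7 mm and 7.16 degrees, less where a joint would pass 70% of its speed; a pose out of reach is approached as far as the arm can. A call with a gripper value outside its range is refused whole. The fingers move at their own pace and stop on an object; "force" is the grip in N (left out, the last holds). Time passes only in rows, so rows that repeat a pose let the fingers close. It gives the time, the measured TCP pose, the force, the opening and the grip force at its end, in the units of the state.
- sense(): the state, without advancing time (a new reading comes with each control period).
- snapshot(name): name is "scene" or "top" or "wrist"; returns a dict with "image" (480x640x3 uint8, red, green, blue), "z_map" (480x640 float32, m along the optical axis (not along the pixel's ray), 0 where there is no reading), "camera_matrix" (3x3 intrinsics, pixels), "extrinsics" (4x4, takes a point from world to camera coordinates); the wrist camera has in their place "T_tool_cam" (4x4, takes a point from camera to tool coordinates, whose origin is the TCP and whose axes are the flange's). Camera axes: x right, y down, z forward; pixel columns grow to the right and rows downward; lengths in m; the calibration is good to about 2 mm. A picture is of the moment at which its call begins: read the wrist's pose just before it.
- sign_off(): hands the job in; it is judged then, once.
The state is a dict: "time_s": time; "qpos": joint angles; "qd": joint speeds; "joint_efforts": joint torques, N m; "eef_pos": TCP position; "eef_rot": TCP orientation; "force": force on the tool from outside, world axes, zero at the start; "torque": the same for the moment, N m; "opening": finger opening in m; "grasp_force": force on a finger pad.
Only numpy, scipy, OpenCV 4.12 (cv2) and the standard library are available. Lean on these libraries where they do the work, as an engineer would, in place of code of your own. Each camera call takes 0.05 s, during which the arm holds its last target. There are 200 camera calls.

TASK

Move the four unglazed pots, one by one, from the grey bats of the wooden drying board to the white discs of the kiln shelf: one pot standing upright and centred on each disc, keeping their order in the row, so that the pot that stood next to the board's handle comes next to the cone pack, and so on along to the pot from the plain end of the board on the disc farthest from the cone pack. Set the pots down rather than dropping them, never knock one over, and leave the cone pack where it stands.

Things in the scene. Friction and masses are not known exactly. Their poses are not given: they have to be found in the camera images.
- tall_vase: slim straight round vase, 48 mm across, 115 mm high, open at the top, wall 5 mm; unglazed cream clay; origin at the centre of its underside, z up through its mouth; about 260 g. Grip it across the outside near the rim.
- squat_cup: wide straight round cup without handle, 62 mm across, 80 mm high, open at the top, wall 5 mm; unglazed cream clay; origin at the centre of its underside, z up through its mouth; about 240 g. Grip it across the outside near the rim.
- bottle_vase: round bottle with a closed dark mouth: belly 66 mm across up to 45 mm above its foot, shoulder narrowing to 70 mm, then a straight neck 30 mm across up to the top at 115 mm; unglazed cream clay; origin at the centre of its underside, z up through its mouth; about 300 g. Grip it by the neck.
- square_planter: square open pot, 52 x 52 mm, 80 mm high, wall 5 mm; unglazed cream clay; origin at the centre of its underside, z up through its mouth; about 250 g. Its x and y axes are square to its sides, within 0.25 rad of those of the bat below it. It may be set down turned any way. Grip it across two opposite sides near the rim.
- bat_a: one of four alike grey round bats, 80 mm across, 12 mm thick, fixed on the wooden drying board (105 x 400 mm, 20 mm high) in a straight row, 95 mm apart (3 mm more or less), in an order drawn afresh; a pot starts about centred on each. Origin: centre of underside; x across the row, y along it towards the board's handle (a tongue 36 mm wide, 90 mm long, beyond the +y end; the other end is plain).
- bat_b: one of four alike grey round bats, 80 mm across, 12 mm thick, fixed on the wooden drying board (105 x 400 mm, 20 mm high) in a straight row, 95 mm apart (3 mm more or less), in an order drawn afresh; a pot starts about centred on each. Origin: centre of underside; x across the row, y along it towards the board's handle (a tongue 36 mm wide, 90 mm long, beyond the +y end; the other end is plain).
- bat_c: one of four alike grey round bats, 80 mm across, 12 mm thick, fixed on the wooden drying board (105 x 400 mm, 20 mm high) in a straight row, 95 mm apart (3 mm more or less), in an order drawn afresh; a pot starts about centred on each. Origin: centre of underside; x across the row, y along it towards the board's handle (a tongue 36 mm wide, 90 mm long, beyond the +y end; the other end is plain).
- bat_d: one of four alike grey round bats, 80 mm across, 12 mm thick, fixed on the wooden drying board (105 x 400 mm, 20 mm high) in a straight row, 95 mm apart (3 mm more or less), in an order drawn afresh; a pot starts about centred on each. Origin: centre of underside; x across the row, y along it towards the board's handle (a tongue 36 mm wide, 90 mm long, beyond the +y end; the other end is plain).
- kiln_shelf: fixed buff slab 105 x 520 mm, top 40 mm above the table, parallel to the board within 0.2 rad, on its near or far side. Origin below its centre at table height; x across, y along it. Four fixed white discs, 80 mm across, tops 46 mm above the origin, are centred at x = 0, y = -142.5, -47.5, 47.5, 142.5 mm. The cone pack stands on one end, a round kiln post (36 mm across, 60 mm high) on the other.
- cone_pack: reddish clay bar 28 x 70 x 20 mm with three small slanting cones on it, 68 mm high in all, loose, standing on one end of the kiln shelf (which end is drawn afresh), its centre about 222 mm from the middle of the shelf; origin at the centre of its underside.
Things that resemble listed ones, but are neither listed nor needed, are in the scene too. What is shaped like the tall_vase but orange or yellow is not meant.

How it is judged (in metres and radians):
At the end, for the whole second after the job is handed in: One pot on each white disc, centred within 12 mm each way, foot on the disc, upright within 0.08 rad, at rest; counted from the cone pack, the pots stand in the order in which they stood on the bats counted from the board's handle (((world y of bat_a above 0.095 m and horizontal distance between tall_vase and cone_pack below 0.127 m) or (world y of bat_a between 0 and 0.095 m and horizontal distance between tall_vase and cone_pack between 0.127 and 0.222 m) or (world y of bat_a between -0.095 and 0 m and horizontal distance between tall_vase and cone_pack between 0.222 and 0.317 m) or (world y of bat_a below -0.095 m and horizontal distance between tall_vase and cone_pack above 0.317 m)) and ((world y of bat_b above 0.095 m and horizontal distance between squat_cup and cone_pack below 0.127 m) or (world y of bat_b between 0 and 0.095 m and horizontal distance between squat_cup and cone_pack between 0.127 and 0.222 m) or (world y of bat_b between -0.095 and 0 m and horizontal distance between squat_cup and cone_pack between 0.222 and 0.317 m) or (world y of bat_b below -0.095 m and horizontal distance between squat_cup and cone_pack above 0.317 m)) and ((world y of bat_c above 0.095 m and horizontal distance between bottle_vase and cone_pack below 0.127 m) or (world y of bat_c between 0 and 0.095 m and horizontal distance between bottle_vase and cone_pack between 0.127 and 0.222 m) or (world y of bat_c between -0.095 and 0 m and horizontal distance between bottle_vase and cone_pack between 0.222 and 0.317 m) or (world y of bat_c below -0.095 m and horizontal distance between bottle_vase and cone_pack above 0.317 m)) and ((world y of bat_d above 0.095 m and horizontal distance between square_planter and cone_pack below 0.127 m) or (world y of bat_d between 0 and 0.095 m and horizontal distance between square_planter and cone_pack between 0.127 and 0.222 m) or (world y of bat_d between -0.095 and 0 m and horizontal distance between square_planter and cone_pack between 0.222 and 0.317 m) or (world y of bat_d below -0.095 m and horizontal distance between square_planter and cone_pack above 0.317 m)) and (y of tall_vase in the frame of kiln_shelf between -0.1545 and -0.1305 m or y of tall_vase in the frame of kiln_shelf between -0.0595 and -0.0355 m or y of tall_vase in the frame of kiln_shelf between 0.0355 and 0.0595 m or y of tall_vase in the frame of kiln_shelf between 0.1305 and 0.1545 m) and (y of squat_cup in the frame of kiln_shelf between -0.1545 and -0.1305 m or y of squat_cup in the frame of kiln_shelf between -0.0595 and -0.0355 m or y of squat_cup in the frame of kiln_shelf between 0.0355 and 0.0595 m or y of squat_cup in the frame of kiln_shelf between 0.1305 and 0.1545 m) and (y of bottle_vase in the frame of kiln_shelf between -0.1545 and -0.1305 m or y of bottle_vase in the frame of kiln_shelf between -0.0595 and -0.0355 m or y of bottle_vase in the frame of kiln_shelf between 0.0355 and 0.0595 m or y of bottle_vase in the frame of kiln_shelf between 0.1305 and 0.1545 m) and (y of square_planter in the frame of kiln_shelf between -0.1545 and -0.1305 m or y of square_planter in the frame of kiln_shelf between -0.0595 and -0.0355 m or y of square_planter in the frame of kiln_shelf between 0.0355 and 0.0595 m or y of square_planter in the frame of kiln_shelf between 0.1305 and 0.1545 m) and x of tall_vase in the frame of kiln_shelf between -0.012 and 0.012 m and z of tall_vase in the frame of kiln_shelf between 0.042 and 0.05 m and angle between each of tall_vase, squat_cup, bottle_vase, square_planter's own z axis and vertical below 0.08 rad and linear speed of each of tall_vase, squat_cup, bottle_vase, square_planter below 0.02 m/s and angular speed of each of tall_vase, squat_cup, bottle_vase, square_planter below 0.2 rad/s and x of squat_cup in the frame of kiln_shelf between -0.012 and 0.012 m and z of squat_cup in the frame of kiln_shelf between 0.042 and 0.05 m and x of bottle_vase in the frame of kiln_shelf between -0.012 and 0.012 m and z of bottle_vase in the frame of kiln_shelf between 0.042 and 0.05 m and x of square_planter in the frame of kiln_shelf between -0.012 and 0.012 m and z of square_planter in the frame of kiln_shelf between 0.042 and 0.05 m); the robot touches nothing.
It fails at once if a pot is tipped beyond 0.5 rad (angle between any of tall_vase, squat_cup, bottle_vase, square_planter's own z axis and vertical above 0.5 rad).
It fails at once if a pot is dropped or thrown: faster than 0.6 m/s while not held ((linear speed of tall_vase above 0.6 m/s and contact force between tall_vase and the fingers below 0.05 N) or (linear speed of squat_cup above 0.6 m/s and contact force between squat_cup and the fingers below 0.05 N) or (linear speed of bottle_vase above 0.6 m/s and contact force between bottle_vase and the fingers below 0.05 N) or (linear speed of square_planter above 0.6 m/s and contact force between square_planter and the fingers below 0.05 N)).
It fails at once if the cone pack is moved by more than 25 mm (distance of cone_pack from where it was at the start of the episode above 0.025 m).
It also fails if it takes over 80 s, if anything falls off the work surface, if the arm or the gripper's body presses on something with over 40 N, if the wrist force passes 120 N, or if a joint passes its speed limit or range.

## Working session

There is one attempt and no reset: what is moved stays moved. The work goes in short steps, Python scripts to look and compute and a tool call to move; the robot and the scene stay as the last step left them, time stands still between calls to the robot, and variables do not carry over. Pictures are saved under pics/ and viewed, at most 14 in all, crops included, and the job is handed in when it is done.

Besides the shell and the picture viewer there is one more tool, called after "Call:" by a JSON object that holds its "api" and its "payload". arm_command: Moves the arm, as the interface text tells. Its arguments: {"type":"object","properties":{"moves":{"type":"array"},"force":{"type":"number"}},"required":["moves"]}

```bash
mkdir -p pics; python3 - <<'E'
from workcell import *
import cv2,numpy as np
s=sense();print(s['time_s'],s['eef_pos'],s['eef_rot'],s['opening'],tips_ahead)
for n in ['top','scene']:
    d=snapshot(n);cv2.imwrite(f'pics/{n}0.png',d['image'][:,:,::-1]);np.savez(f'{n}0.npz',**d)
    print(d['camera_matrix'],d['extrinsics'])
E
```

```text
0.0 [0.17532381 0.65160158 0.20467064] [-1.79930541e+02 -7.33213874e-04  1.64940514e+02] 0.09311681972708193 0.025
[[437.97390111   0.         315.48901674]
 [  0.         437.97390111 243.48291516]
 [  0.           0.           1.        ]] [[-0.01023855 -0.9999382   0.00433217  0.00587399]
 [-0.98231442  0.00924789 -0.18701032  0.62133154]
 [ 0.1869587  -0.00617027 -0.9823484   0.66839167]
 [ 0.          0.          0.          1.        ]]
[[536.46749908   0.         319.6623572 ]
 [  0.         536.46749908 239.77842474]
 [  0.           0.           1.        ]] [[-0.59351548  0.80472983 -0.01221738  0.35970774]
 [ 0.47119763  0.33513757 -0.8158772  -0.23280478]
 [-0.65246622 -0.48999255 -0.57809613  1.34997024]
 [ 0.          0.          0.          1.        ]]
```

View pics/top0.png

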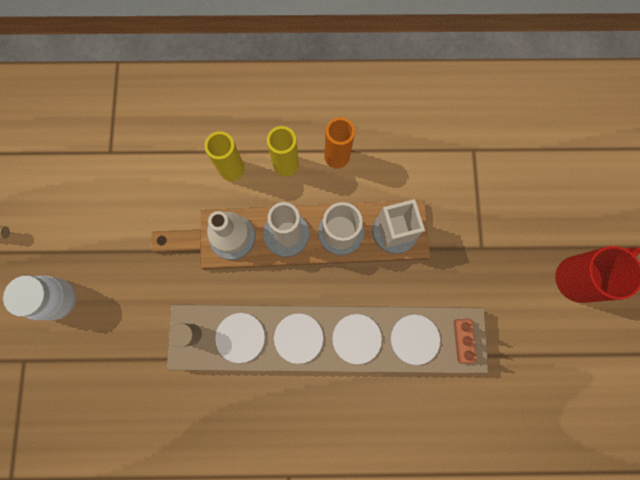

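View pics/scene0.png

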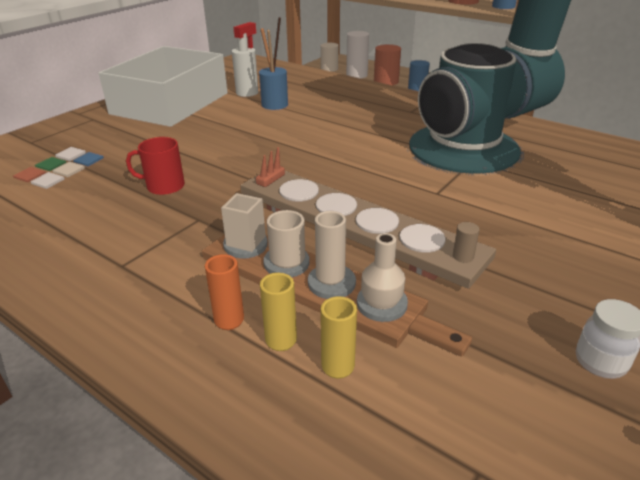

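The top picture shows the handle on the left (px ~175,240). From the handle the pots are bottle (218,222), tall vase (285,215), cup (342,222) and planter (402,222). The cone pack is at the right end of the shelf (465,340) and the discs are at x≈240, 299, 357 and 415, row 338. So the bottle goes to disc 415, the vase to 357, the cup to 299 and the planter to 240.

```bash
cat > h.py <<'E'
import numpy as np,cv2
def world(d):
    K,E,z=d['camera_matrix'],d['extrinsics'],d['z_map']
    v,u=np.mgrid[:480,:640]
    c=np.stack([(u-K[0,2])/K[0,0]*z,(v-K[1,2])/K[1,1]*z,z],-1)
    return (c-E[:3,3])@E[:3,:3]
def ray(d,uv,h):
    K,E=d['camera_matrix'],d['extrinsics']; uv=np.reshape(uv,(-1,2)).astype(float)
    r=np.c_[(uv-K[:2,2])/K[0,0],np.ones(len(uv))]@E[:3,:3]; o=-E[:3,:3].T@E[:3,3]
    return o+r*((h-o[2])/r[:,2])[:,None]
E
python3 - <<'E'
from h import *
for n in ['top','scene']:
    d=dict(np.load(n+'0.npz'));W=world(d);hsv=cv2.cvtColor(d['image'],cv2.COLOR_RGB2HSV)
    area=(W[...,0]>.3)&(W[...,0]<.8)&(np.abs(W[...,1])<.3)&(d['z_map']>0)
    m=(area&(hsv[...,1]<45)&(hsv[...,2]>150)&(abs(W[...,2]-.046)<.012)).astype('uint8')
    cs=[c for c in cv2.findContours(m,0,1)[0] if cv2.contourArea(c)>300]
    print(n,'discs')
    P=[]
    for c in cs:
        p=ray(d,c,.046)[:,:2].astype('float32'); (cx,cy),r=cv2.minEnclosingCircle(p); print(np.round([cx,cy,r],4),cv2.fitEllipse(p),np.median(W[...,2][m>0]).round(4)); 
    for h,nm in ((.147,'high'),(.112,'low')):
        m=(area&(hsv[...,1]<110)&(abs(W[...,2]-h)<.005)&(W[...,0]>.45)).astype('uint8')
        k,l,st,ce=cv2.connectedComponentsWithStats(m,connectivity=8)
        for i in range(1,k):
            if st[i,4]<25: continue
            q=np.argwhere(l==i)[:,::-1]; p=ray(d,q,h)[:,:2].astype('float32')
            (cx,cy),r=cv2.minEnclosingCircle(p);print(n,nm,st[i,4],'circ',np.round([cx,cy,2*r],4),'rect',cv2.minAreaRect(p*1000),W[l==i][:,2].mean().round(4),ce[i].round())
E
```

```text
top discs
[ 0.4643 -0.16    0.0405] ((0.46433812379837036, -0.16012348234653473), (0.0786227211356163, 0.07932277768850327), 167.37635803222656) 0.0461
[ 0.4663 -0.0655  0.0403] ((0.4663037657737732, -0.06541402637958527), (0.07867546379566193, 0.07905668020248413), 160.51803588867188) 0.0461
[0.4683 0.0294 0.0402] ((0.46813374757766724, 0.029533948749303818), (0.07870738208293915, 0.07883333414793015), 109.0801010131836) 0.0461
[0.4702 0.1242 0.0403] ((0.47016823291778564, 0.1241714209318161), (0.0779002234339714, 0.0789213553071022), 116.67696380615234) 0.0461
top high 330 circ [0.6439 0.0473 0.0484] rect ((644.0321044921875, 47.0047492980957), (45.66297912597656, 46.98519515991211), 89.81673431396484) 0.1465 [283. 218.]
top high 277 circ [0.6399 0.1428 0.0306] rect ((640.2771606445312, 143.05345153808594), (29.50750732421875, 28.67427635192871), 89.4798355102539) 0.147 [218. 221.]
top low 460 circ [ 0.6489 -0.1364  0.0739] rect ((649.00732421875, -136.56492614746094), (52.73365783691406, 53.090450286865234), 14.225563049316406) 0.1117 [403. 219.]
top low 394 circ [ 0.6459 -0.0419 
[... 1510 characters left out ...]
285156) 0.1465 [385. 240.]
scene low 365 circ [ 0.6501 -0.1328  0.079 ] rect ((651.3726196289062, -132.55514526367188), (61.157737731933594, 56.99846267700195), 14.122818946838379) 0.1111 [241. 204.]
scene low 339 circ [ 0.6479 -0.0374  0.0685] rect ((648.45849609375, -38.050079345703125), (66.43135833740234, 59.58754348754883), 37.86214828491211) 0.1109 [285. 221.]
scene low 157 circ [0.649  0.0544 0.0497] rect ((654.7327270507812, 59.140167236328125), (29.528900146484375, 48.06939697265625), 42.0386848449707) 0.1119 [330. 244.]
scene low 105 circ [0.6447 0.1496 0.0321] rect ((648.120361328125, 151.09030151367188), (21.639297485351562, 29.97705078125), 35.486480712890625) 0.1122 [384. 262.]
```

Discs come out 94.8 mm apart at z=0.046, and the rim diameters (48, 62, 30 mm and 52 mm square) match the data, so I'm starting with the bottle.

Call:
{"api": "arm_command", "payload": {"moves": [[1, [26, -28, 10], [0, 0, -0.1]], [1, [52, -56, 20], [0, 0, -0.2]], [1, [78, -84, 30], [0, 0, -0.3]], [1, [104, -112, 40], [0, 0, -0.4]], [1, [130, -140, 50], [0, 0, -0.5]]], "force": 25}}

```text
time_s: 0.52
eef_pos: [0.3061, 0.5103, 0.2556]
eef_rot: [-180.0, 0.0, 136.0]
force: [0.0, 0.8, 0.5]
opening: 0.093
grasp_force: 0.0
```

Call:
{"api": "arm_command", "payload": {"moves": [[1, [26, -28, 0], [0, 0, -0.08]], [1, [52, -56, 0], [0, 0, -0.16]], [1, [78, -84, 0], [0, 0, -0.24]], [1, [104, -112, 0], [0, 0, -0.32]], [1, [130, -140, 0], [0, 0, -0.4]]]}}

```text
time_s: 0.93
eef_pos: [0.4362, 0.3702, 0.2553]
eef_rot: [-180.0, 0.0, 113.2]
force: [0.3, -0.0, -0.2]
opening: 0.093
grasp_force: 0.0
```

Call:
{"api": "arm_command", "payload": {"moves": [[1, [26, -28, 0], [0, 0, -0.08]], [1, [52, -56, 0], [0, 0, -0.16]], [1, [78, -84, 0], [0, 0, -0.24]], [1, [104, -112, 0], [0, 0, -0.32]], [1, [130, -140, 0], [0, 0, -0.4]]]}}

```text
time_s: 1.35
eef_pos: [0.5663, 0.2301, 0.2552]
eef_rot: [-180.0, 0.0, 90.2]
force: [1.2, 1.2, -0.1]
opening: 0.0931
grasp_force: 0.0
```

Call:
{"api": "arm_command", "payload": {"moves": [[1, [24, -28, 0], [0, 0, 0]], [1, [50, -58, 0], [0, 0, 0]], [1, [68, -80, 0], [0, 0, 0]], [1, [74, -88, 0], [0, 0, 0]], [1, [74, -88, 0], [0, 0, 0]]]}}

```text
time_s: 1.77
eef_pos: [0.6402, 0.142, 0.2545]
eef_rot: [-179.9, 0.0, 90.3]
force: [-1.0, 0.6, -0.5]
opening: 0.0931
grasp_force: 0.0
```

Call:
{"api": "arm_command", "payload": {"moves": [[1, [0, 1, -30], [0, 0, 0]], [1, [0, 1, -60], [0, 0, 0]], [1, [0, 1, -90], [0, 0, 0]], [1, [0, 1, -115], [0, 0, 0]], [1, [0, 1, -121], [0, 0, 0]]]}}

```text
time_s: 2.18
eef_pos: [0.6369, 0.1458, 0.1298]
eef_rot: [-179.7, 0.0, 90.5]
force: [-0.8, 0.4, 0.1]
opening: 0.093
grasp_force: 0.0
```

Call:
{"api": "arm_command", "payload": {"moves": [[1, [0, 0, 0], [0, 0, 0]], [0.6, [0, 0, 0], [0, 0, 0]], [0.4, [0, 0, 0], [0, 0, 0]], [0.3, [0, 0, 0], [0, 0, 0]], [0.2, [0, 0, 0], [0, 0, 0]]], "force": 25}}

```text
time_s: 2.6
eef_pos: [0.6398, 0.145, 0.136]
eef_rot: [179.9, -0.0, 90.5]
force: [-0.9, -0.3, -0.2]
opening: 0.071
grasp_force: 0.0
```

Call:
{"api": "arm_command", "payload": {"moves": [[0.2, [0, 0, 0], [0, 0, 0]], [0.2, [0, 0, 0], [0, 0, 0]], [0.2, [0, 0, 0], [0, 0, 0]]]}}

```text
time_s: 2.85
eef_pos: [0.6394, 0.1448, 0.1346]
eef_rot: [180.0, -0.0, 90.5]
force: [0.1, -0.5, -0.1]
opening: 0.0509
grasp_force: 0.0
```

Call:
{"api": "arm_command", "payload": {"moves": [[0.2, [0, 0, 0], [0, 0, 0]], [0.2, [0, 0, 0], [0, 0, 0]], [0.2, [0, 0, 0], [0, 0, 0]], [0.2, [0, 0, 0], [0, 0, 0]], [0.2, [0, 0, 0], [0, 0, 0]]]}}

```text
time_s: 3.27
eef_pos: [0.6394, 0.1448, 0.1344]
eef_rot: [-180.0, 0.0, 90.5]
force: [0.7, 0.2, -1.0]
opening: 0.0201
grasp_force: 0.0
```

```bash
python3 - <<'E'
from workcell import *
import cv2,numpy as np
s=sense();print({k:np.round(s[k],4) for k in s})
d=snapshot('scene');cv2.imwrite('pics/s1.png',cv2.resize(d['image'][100:340,200:520,::-1],(800,600)))
E
```

```text
{'time_s': np.float64(3.2667), 'qpos': array([ 1.05318e+01,  5.80250e+00,  9.01186e+01, -1.40000e-03,
        8.40802e+01,  1.00734e+01]), 'qd': array([-0.0629, -0.0405, -0.0582,  0.0002, -0.0221,  0.0359]), 'joint_efforts': array([-6.70000e-03, -6.96002e+01, -6.10164e+01,  7.97000e-02,
        2.10000e-03,  3.00000e-04]), 'eef_pos': array([0.6394, 0.1448, 0.1344]), 'eef_rot': array([-1.79999e+02,  1.60000e-03,  9.04586e+01]), 'force': array([ 0.661 ,  0.1771, -1.0077]), 'torque': array([-0.0235,  0.0932,  0.0036]), 'grasp_force': np.float64(0.0), 'opening': np.float64(0.0201)}
```

View pics/s1.png

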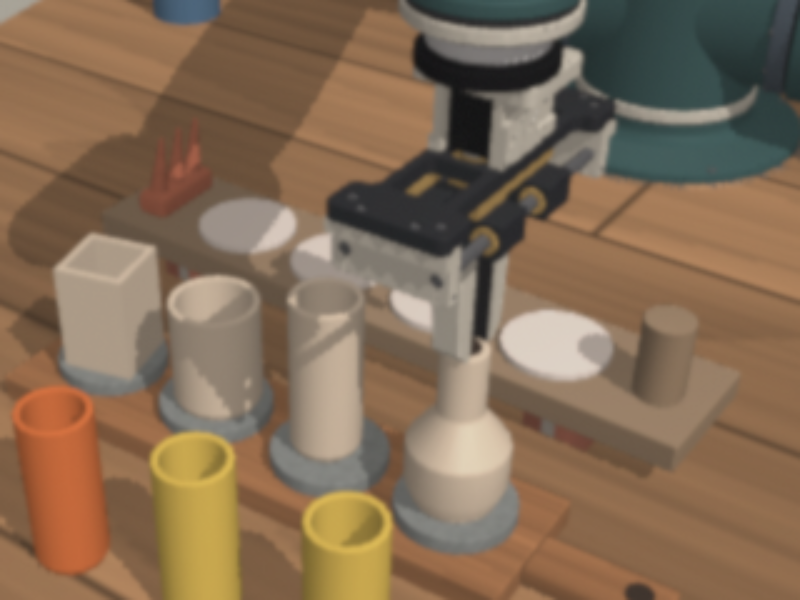

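The gripper is at (465,350) in the crop with its tips at the bottle's mouth rather than around the neck. I'll measure the fingertips from depth.

```bash
python3 - <<'E'
from workcell import *
from h import *
d=snapshot('scene');W=world(d)
# crop px -> full: u=200+cu*.4, v=100+cv*.4
for cu,cv in [(452,345),(462,352),(462,330),(455,300),(455,400),(460,365),(485,335)]:
    u,v=int(200+cu*.4),int(100+cv*.4);print(cu,cv,W[v,u].round(4),d['image'][v,u])
d=snapshot('wrist');np.savez('w1.npz',**d);cv2.imwrite('pics/w1.png',d['image'][:,:,::-1]);print(d['T_tool_cam'].round(4),d['camera_matrix'])
E
```

```text
452 345 [0.6655 0.1508 0.164 ] [140 133 122]
462 352 [0.6609 0.1547 0.1595] [169 160 147]
462 330 [0.6623 0.1546 0.1738] [170 162 148]
455 300 [0.7174 0.1808 0.233 ] [154 147 135]
455 400 [0.6534 0.1497 0.1173] [175 157 138]
460 365 [0.6534 0.1513 0.1433] [176 158 138]
485 335 [0.6259 0.1515 0.1487] [86 81 76]
[[-1.000e-04 -9.588e-01 -2.841e-01  7.880e-02]
 [ 1.000e+00  3.000e-04 -1.300e-03 -7.000e-04]
 [ 1.400e-03 -2.841e-01  9.588e-01 -1.787e-01]
 [ 0.000e+00  0.000e+00  0.000e+00  1.000e+00]] [[389.53331098   0.         315.4280363 ]
 [  0.         389.53331098 243.29340834]
 [  0.           0.           1.        ]]
```

View pics/w1.png

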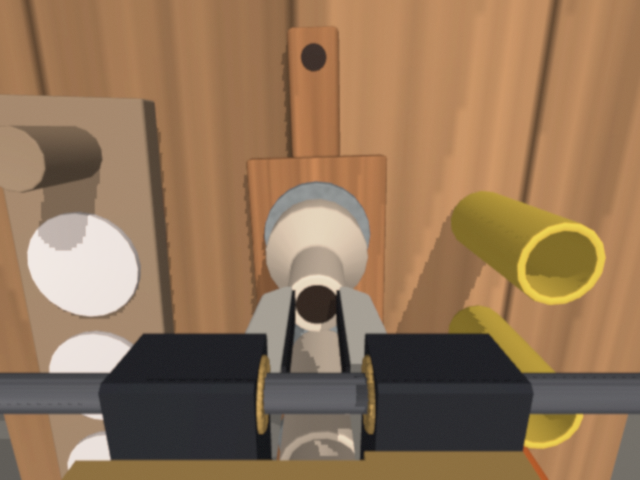

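The wrist view shows the pads (295–345, 300–370) above the mouth (317,303), still clear of the neck. I'll check the wrist frame against the known heights.

The camera frames agree (mouth z 0.1466, centred in the tool), but the fingertips are actually about 23 mm behind the TCP, not 25 mm ahead. So every grasp needs to go about 47 mm lower. I'll reopen and lower.

Call:
{"api": "arm_command", "payload": {"moves": [[0.75, [0, 0, 0], [0, 0, 0]], [0.75, [0, 0, 0], [0, 0, 0]], [0.75, [0, 0, 0], [0, 0, 0]], [0.75, [0, 0, 0], [0, 0, 0]], [0.75, [0, 0, 0], [0, 0, 0]]]}}

```text
time_s: 3.83
eef_pos: [0.6393, 0.1448, 0.1344]
eef_rot: [-180.0, 0.0, 90.5]
force: [0.3, 0.5, 0.3]
opening: 0.047
grasp_force: 0.0
```

Call:
{"api": "arm_command", "payload": {"moves": [[0.75, [0, 0, -10], [0, 0, 0]], [0.75, [0, 0, -22], [0, 0, 0]], [0.75, [0, 0, -34], [0, 0, 0]], [0.75, [0, 0, -43], [0, 0, 0]], [0.75, [0, 0, -47], [0, 0, 0]]]}}

```text
time_s: 4.25
eef_pos: [0.6385, 0.1447, 0.0847]
eef_rot: [-179.8, 0.0, 90.5]
force: [-0.5, -0.1, -0.7]
opening: 0.0695
grasp_force: 0.0
```

Call:
{"api": "arm_command", "payload": {"moves": [[0.2, [0, 0, -47], [0, 0, 0]], [0.2, [0, 0, 0], [0, 0, 0]], [0.2, [0, 0, 0], [0, 0, 0]], [0.2, [0, 0, 0], [0, 0, 0]], [0.2, [0, 0, 0], [0, 0, 0]]]}}

```text
time_s: 4.67
eef_pos: [0.6395, 0.1449, 0.0875]
eef_rot: [180.0, -0.0, 90.5]
force: [0.6, 0.2, -2.3]
opening: 0.0658
grasp_force: 25.0
```

I left a stray −47 in the last call. The opening of 66 mm suggests the fingers hold the belly, so I'm looking before anything else.

```bash
python3 - <<'E'
from workcell import *
import cv2,numpy as np
s=sense();print({k:np.round(s[k],4) for k in ['eef_pos','force','torque','opening','grasp_force']})
d=snapshot('scene');np.savez('s2.npz',**d);cv2.imwrite('pics/s2.png',cv2.resize(d['image'][100:340,200:520,::-1],(800,600)))
E
```

```text
{'eef_pos': array([0.6395, 0.1449, 0.0875]), 'force': array([ 0.6266,  0.2049, -2.2665]), 'torque': array([-0.0435,  0.0408,  0.0166]), 'opening': np.float64(0.0658), 'grasp_force': np.float64(24.9869)}
```

View pics/s2.png

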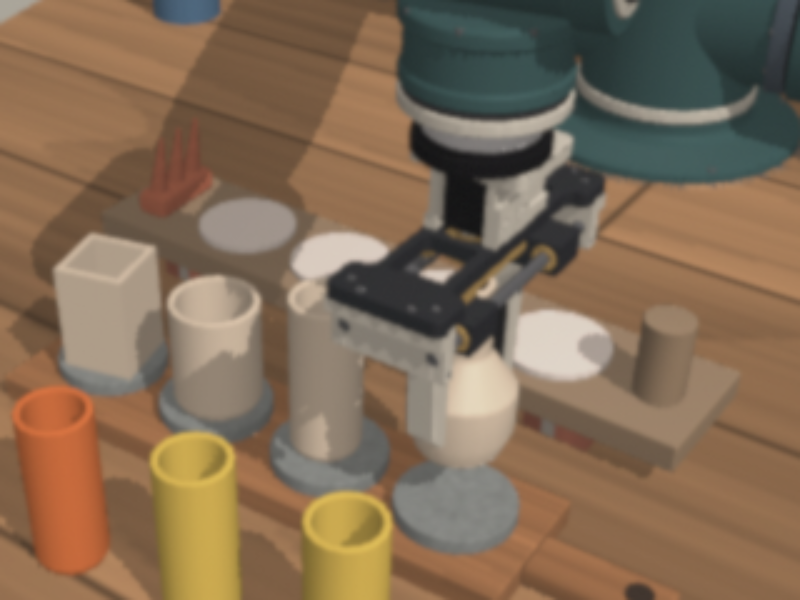

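The bottle is upright but lifted by its belly, with its foot about 40 mm above the bat (crop 462,465). I'll measure the foot height, lower it gently, and regrip it at the neck.

```bash
python3 - <<'E'
from h import *
d=dict(np.load('s2.npz'));W=world(d)
for cu in (465,475,485):
  for cv in range(400,500,8):
    u,v=int(200+cu*.4),int(100+cv*.4);print(cu,cv,W[v,u].round(4),d['image'][v,u])
m=(abs(W[...,0]-.64)<.045)&(abs(W[...,1]-.147)<.045)&(W[...,2]>.04)
print('min z', np.sort(W[m][:,2])[:8])
for cu,cv in [(425,440),(425,435),(430,430)]:
    u,v=int(200+cu*.4),int(100+cv*.4);print('tip',W[v,u].round(4))
E
```

```text
465 400 [0.6627 0.1612 0.1283] [227 213 188]
465 408 [0.6627 0.1615 0.123 ] [228 213 188]
465 416 [0.6653 0.1633 0.12  ] [215 195 170]
465 424 [0.6667 0.1644 0.116 ] [191 171 150]
465 432 [0.6658 0.1643 0.1099] [188 169 148]
465 440 [0.6662 0.165  0.1031] [185 166 145]
465 448 [0.6641 0.1642 0.0957] [183 164 144]
465 456 [0.6632 0.1641 0.0894] [177 159 139]
465 464 [0.661  0.1634 0.0817] [165 148 130]
465 472 [0.6169 0.1405 0.034 ] [135 134 129]
465 480 [0.6257 0.1457 0.0344] [133 133 130]
465 488 [0.628  0.1473 0.0306] [136 137 132]
465 496 [0.6346 0.1512 0.031 ] [133 133 129]
475 400 [0.6577 0.1649 0.1268] [229 214 188]
475 408 [0.6608 0.1669 0.1243] [229 214 188]
475 416 [0.6629 0.1684 0.1208] [215 195 170]
475 424 [0.6623 0.1685 0.1151] [195 175 153]
475 432 [0.6608 0.1681 0.1084] [193 173 151]
475 440 [0.66   0.1682 0.1005] [189 170 148]
475 448 [0.6625 0.1699 0.0973] [187 167 146]
475 456 [0.6591 0.1685 0.0887] [179 161 141]
475 464 [0.6556 0.1671 0.0799] [164 148 130]
475 472 [0.6133 0.1457 0.0341] [133 133 128]
475 480 [0.6187 0.1491 0.0312] [134 135 131]
475 488 [0.6253 0.153  0.0316] [134 135 131]
475 496 [0.6322 0.1569 0.0322] [135 135 131]
485 400 [0.6535 0.1691 0.1261] [227 211 184]
485 408 [0.6558 0.1707 0.1228] [226 211 185]
485 416 [0.6567 0.1716 0.1184] [212 190 166]
485 424 [0.6573 0.1723 0.1136] [197 177 154]
485 432 [0.6566 0.1723 0.1076] [194 174 152]
485 440 [0.6567 0.173  0.1005] [190 170 149]
485 448 [0.6568 0.1734 0.0952] [186 167 146]
485 456 [0.6516 0.1712 0.0849] [174 156 137]
485 464 [ 5.664e-01  1.287e-01 -2.000e-04] [147 131 115]
485 472 [0.6079 0.1501 0.0325] [134 135 130]
485 480 [0.6154 0.1545 0.0316] [134 135 131]
485 488 [0.6229 0.1588 0.0328] [135 136 131]
485 496 [0.6289 0.1622 0.0326] [132 132 128]
min z [0.07677456 0.07731905 0.07754522 0.0777288  0.07775028 0.07802608
 0.07806589 0.07811794]
tip [0.6712 0.1413 0.0951]
tip [0.688  0.1509 0.1145]
tip [0.6872 0.1535 0.1189]
```

The foot is about 42 mm above the bat. I'll lower it slowly.

Call:
{"api": "arm_command", "payload": {"moves": [[0.2, [0, 0, -10], [0, 0, 0]], [0.2, [0, 0, -20], [0, 0, 0]], [0.2, [0, 0, -29], [0, 0, 0]], [0.2, [0, 0, -35], [0, 0, 0]], [0.2, [0, 0, -37], [0, 0, 0]]]}}

```text
time_s: 5.13
eef_pos: [0.6385, 0.1447, 0.0482]
eef_rot: [-179.9, 0.0, 90.5]
force: [0.8, -0.4, -2.1]
opening: 0.0658
grasp_force: 25.0
```

Call:
{"api": "arm_command", "payload": {"moves": [[0.2, [0, 0, -1], [0, 0, 0]], [0.2, [0, 0, -1], [0, 0, 0]], [0.2, [0, 0, -2], [0, 0, 0]], [0.2, [0, 0, -2], [0, 0, 0]]]}}

```text
time_s: 5.47
eef_pos: [0.6395, 0.1448, 0.0487]
eef_rot: [180.0, -0.0, 90.5]
force: [0.1, 0.6, -3.1]
opening: 0.0657
grasp_force: 25.0
```

Call:
{"api": "arm_command", "payload": {"moves": [[0.2, [0, 0, -1], [0, 0, 0]], [0.2, [0, 0, -1], [0, 0, 0]], [0.2, [0, 0, -2], [0, 0, 0]], [0.2, [0, 0, -2], [0, 0, 0]]]}}

```text
time_s: 5.8
eef_pos: [0.6393, 0.1448, 0.0464]
eef_rot: [-180.0, 0.0, 90.5]
force: [-0.2, -0.2, -3.6]
opening: 0.0658
grasp_force: 25.0
```

Call:
{"api": "arm_command", "payload": {"moves": [[0.2, [0, 0, -1], [0, 0, 0]], [0.2, [0, 0, -1], [0, 0, 0]], [0.2, [0, 0, -1], [0, 0, 0]]]}}

```text
time_s: 6.05
eef_pos: [0.6393, 0.1448, 0.0454]
eef_rot: [-180.0, 0.0, 90.5]
force: [-0.4, -0.0, -2.4]
opening: 0.0655
grasp_force: 25.0
```

Call:
{"api": "arm_command", "payload": {"moves": [[0.2, [0, 0, -1], [0, 0, 0]], [0.2, [0, 0, -1], [0, 0, 0]], [0.2, [0, 0, -1], [0, 0, 0]]]}}

```text
time_s: 6.3
eef_pos: [0.6393, 0.1448, 0.0444]
eef_rot: [-180.0, 0.0, 90.5]
force: [0.6, 0.7, -2.8]
opening: 0.0659
grasp_force: 25.0
```

Call:
{"api": "arm_command", "payload": {"moves": [[0.2, [0, 0, -1], [0, 0, 0]], [0.2, [0, 0, -1], [0, 0, 0]], [0.2, [0, 0, -1], [0, 0, 0]]]}}

```text
time_s: 6.55
eef_pos: [0.6395, 0.1449, 0.044]
eef_rot: [180.0, -0.0, 90.5]
force: [-3.6, -0.0, 5.0]
opening: 0.0659
grasp_force: 25.0
```

Contact (+5 N). Now I'll open, raise to the neck, and close.

Call:
{"api": "arm_command", "payload": {"moves": [[1, [0, 0, 1], [0, 0, 0]], [1, [0, 0, 1], [0, 0, 0]], [1, [0, 0, 1], [0, 0, 0]], [1, [0, 0, 1], [0, 0, 0]], [1, [0, 0, 1], [0, 0, 0]]]}}

```text
time_s: 6.97
eef_pos: [0.6394, 0.1448, 0.0444]
eef_rot: [180.0, 0.0, 90.5]
force: [1.1, -0.5, 0.2]
opening: 0.0916
grasp_force: 0.0
```

Call:
{"api": "arm_command", "payload": {"moves": [[1, [0, 0, 10], [0, 0, 0]], [1, [0, 0, 22], [0, 0, 0]], [1, [0, 0, 34], [0, 0, 0]], [1, [0, 0, 40], [0, 0, 0]], [1, [0, 0, 43], [0, 0, 0]]]}}

```text
time_s: 7.38
eef_pos: [0.6401, 0.1449, 0.0898]
eef_rot: [179.9, -0.0, 90.5]
force: [0.3, -0.2, -0.0]
opening: 0.0931
grasp_force: 0.0
```

Call:
{"api": "arm_command", "payload": {"moves": [[0.2, [0, 0, 0], [0, 0, 0]], [0.2, [0, 0, 0], [0, 0, 0]], [0.2, [0, 0, 0], [0, 0, 0]], [0.2, [0, 0, 0], [0, 0, 0]], [0.2, [0, 0, 0], [0, 0, 0]]]}}

```text
time_s: 7.8
eef_pos: [0.6392, 0.1448, 0.087]
eef_rot: [-180.0, 0.0, 90.5]
force: [0.6, 0.7, 0.5]
opening: 0.0642
grasp_force: 0.0
```

Call:
{"api": "arm_command", "payload": {"moves": [[0.2, [0, 0, 0], [0, 0, 0]], [0.2, [0, 0, 0], [0, 0, 0]], [0.2, [0, 0, 0], [0, 0, 0]], [0.2, [0, 0, 0], [0, 0, 0]], [0.2, [0, 0, 0], [0, 0, 0]]]}}

```text
time_s: 8.22
eef_pos: [0.6394, 0.1448, 0.0875]
eef_rot: [180.0, -0.0, 90.5]
force: [0.2, -0.2, -0.1]
opening: 0.0313
grasp_force: 11.2
```

Call:
{"api": "arm_command", "payload": {"moves": [[0.2, [0, 0, 0], [0, 0, 0]], [0.2, [0, 0, 8], [0, 0, 0]], [0.2, [0, 0, 35], [0, 0, 0]], [0.2, [0, 0, 70], [0, 0, 0]], [0.2, [0, 0, 100], [0, 0, 0]]]}}

```text
time_s: 8.63
eef_pos: [0.6391, 0.1448, 0.1894]
eef_rot: [-180.0, 0.0, 90.5]
force: [0.8, 0.2, -1.9]
opening: 0.0299
grasp_force: 25.4
```

Call:
{"api": "arm_command", "payload": {"moves": [[0.2, [0, 0, 20], [0, 0, 0]], [0.2, [-10, -17, 25], [0, 0, 0]], [0.2, [-27, -47, 25], [0, 0, 0]], [0.2, [-45, -78, 25], [0, 0, 0]], [0.2, [-63, -109, 25], [0, 0, 0]]]}}

```text
time_s: 9.05
eef_pos: [0.5753, 0.035, 0.2128]
eef_rot: [-180.0, 0.0, 90.5]
force: [-0.5, -1.0, -1.7]
opening: 0.0298
grasp_force: 25.8
```

Call:
{"api": "arm_command", "payload": {"moves": [[0.2, [-19, -33, 0], [0, 0, 0]], [0.2, [-39, -67, 0], [0, 0, 0]], [0.2, [-59, -102, 0], [0, 0, 0]], [0.2, [-79, -136, 0], [0, 0, 0]], [0.2, [-97, -167, 0], [0, 0, 0]]]}}

```text
time_s: 9.47
eef_pos: [0.4778, -0.1326, 0.213]
eef_rot: [180.0, 0.0, 90.5]
force: [-0.4, 0.2, -1.8]
opening: 0.03
grasp_force: 25.8
```

Call:
{"api": "arm_command", "payload": {"moves": [[0.2, [-9, -17, -5], [0, 0, 0]], [0.2, [-15, -26, -25], [0, 0, 0]], [0.2, [-15, -27, -55], [0, 0, 0]], [0.2, [-15, -27, -85], [0, 0, 0]], [0.2, [-15, -27, -95], [0, 0, 0]]]}}

```text
time_s: 9.88
eef_pos: [0.4627, -0.1579, 0.1139]
eef_rot: [-179.8, -0.1, 90.4]
force: [1.0, 0.5, -3.0]
opening: 0.0299
grasp_force: 25.6
```

Call:
{"api": "arm_command", "payload": {"moves": [[0.2, [1, 0, -6], [0, 0, 0]], [0.2, [1, 0, -11], [0, 0, 0]], [0.2, [1, 0, -13], [0, 0, 0]], [0.2, [1, 0, -14], [0, 0, 0]], [0.2, [1, 0, -14], [0, 0, 0]]]}}

```text
time_s: 10.3
eef_pos: [0.4658, -0.1582, 0.1044]
eef_rot: [179.9, 0.0, 90.5]
force: [0.1, -0.1, -2.7]
opening: 0.0296
grasp_force: 25.6
```

```bash
cat >> h.py <<'E'
from scipy.spatial.transform import Rotation as Ro
def wrist():
    from workcell import sense,snapshot
    s=sense();d=snapshot('wrist')
    T=np.eye(4);T[:3,:3]=Ro.from_euler('xyz',s['eef_rot'],degrees=True).as_matrix();T[:3,3]=s['eef_pos']
    d['extrinsics']=np.linalg.inv(T@d['T_tool_cam']);return d
def discs(d):
    W=world(d);hsv=cv2.cvtColor(d['image'],cv2.COLOR_RGB2HSV)
    m=((hsv[...,1]<45)&(hsv[...,2]>120)&(abs(W[...,2]-.046)<.006)&(W[...,0]>.4)&(W[...,0]<.55)).astype('uint8')
    for c in cv2.findContours(m,0,1)[0]:
        if cv2.contourArea(c)<600: continue
        p=ray(d,c,.046)[:,:2].astype('float32');e=cv2.fitEllipse(p);print(np.round(e[0],4),np.round(e[1],4))
E
python3 -c "
from h import *
d=wrist();cv2.imwrite('pics/w2.png',d['image'][:,:,::-1]);discs(d)"
```

```text
[ 0.4644 -0.1693] [0.0792 0.0941]
[ 0.4646 -0.0649] [0.0785 0.0786]
```

Call:
{"api": "arm_command", "payload": {"moves": [[0.2, [-1, -1, 0], [0, 0, 0]], [0.2, [-2, -1, -1], [0, 0, 0]], [0.2, [-2, -1, -1], [0, 0, 0]], [0.2, [-2, -1, -1], [0, 0, 0]]]}}

```text
time_s: 10.68
eef_pos: [0.4633, -0.1592, 0.1025]
eef_rot: [180.0, 0.0, 90.5]
force: [-1.2, -0.9, -3.6]
opening: 0.0301
grasp_force: 25.6
```

Call:
{"api": "arm_command", "payload": {"moves": [[0.2, [0, 0, -1], [0, 0, 0]], [0.2, [0, 0, -1], [0, 0, 0]], [0.2, [0, 0, -1], [0, 0, 0]]]}}

```text
time_s: 10.93
eef_pos: [0.4634, -0.1592, 0.1015]
eef_rot: [180.0, 0.0, 90.5]
force: [1.0, -0.2, -1.9]
opening: 0.03
grasp_force: 25.7
```

Call:
{"api": "arm_command", "payload": {"moves": [[0.2, [0, 0, -1], [0, 0, 0]], [0.2, [0, 0, -1], [0, 0, 0]], [0.2, [0, 0, -1], [0, 0, 0]]]}}

```text
time_s: 11.18
eef_pos: [0.4636, -0.1592, 0.1014]
eef_rot: [180.0, 0.0, 90.5]
force: [-3.3, 1.7, 7.9]
opening: 0.0298
grasp_force: 26.2
```

Call:
{"api": "arm_command", "payload": {"moves": [[0.9, [0, 0, 0.5], [0, 0, 0]], [0.9, [0, 0, 0.5], [0, 0, 0]], [0.9, [0, 0, 0.5], [0, 0, 0]], [0.9, [0, 0, 0.5], [0, 0, 0]], [0.9, [0, 0, 0.5], [0, 0, 0]]]}}

```text
time_s: 11.6
eef_pos: [0.4633, -0.1592, 0.1008]
eef_rot: [-180.0, -0.0, 90.5]
force: [0.4, 1.0, -0.1]
opening: 0.0587
grasp_force: 0.0
```

Call:
{"api": "arm_command", "payload": {"moves": [[0.9, [0, 0, 10], [0, 0, 0]], [0.9, [0, 0, 35], [0, 0, 0]], [0.9, [0, 0, 65], [0, 0, 0]], [0.9, [10, 12, 70], [0, 0, 0]], [0.9, [32, 38, 70], [0, 0, 0]]]}}

```text
time_s: 12.02
eef_pos: [0.4957, -0.1227, 0.1748]
eef_rot: [179.8, 0.1, 90.3]
force: [0.5, -1.4, 0.0]
opening: 0.0834
grasp_force: 0.0
```

Call:
{"api": "arm_command", "payload": {"moves": [[1, [25, 29, 0], [0, 0, 0]], [1, [50, 58, 0], [0, 0, 0]], [1, [75, 87, 0], [0, 0, 0]], [1, [100, 116, 0], [0, 0, 0]], [1, [122, 141, 0], [0, 0, 0]]]}}

```text
time_s: 12.43
eef_pos: [0.6186, 0.022, 0.1716]
eef_rot: [180.0, -0.0, 90.5]
force: [0.3, -0.7, -0.0]
opening: 0.0932
grasp_force: 0.0
```

Call:
{"api": "arm_command", "payload": {"moves": [[1, [18, 20, 0], [0, 0, 0]], [1, [25, 29, 0], [0, 0, 0]], [1, [25, 29, 0], [0, 0, 0]], [1, [25, 29, 0], [0, 0, 0]], [1, [25, 29, 0], [0, 0, 0]]]}}

```text
time_s: 12.85
eef_pos: [0.6418, 0.0479, 0.1713]
eef_rot: [180.0, 0.0, 90.4]
force: [-0.7, -0.2, -0.6]
opening: 0.0929
grasp_force: 0.0
```

```bash
python3 - <<'E'
from h import *
from workcell import *
s=sense();print(s['eef_pos'],s['opening'])
d=wrist();discs(d);cv2.imwrite('pics/w3.png',d['image'][:,:,::-1]);W=world(d)
t=snapshot('top');cv2.imwrite('pics/t3.png',t['image'][:,:,::-1])
E
```

```text
[0.64181528 0.04790765 0.1713104 ] 0.09291176132561986
[ 0.4634 -0.0464] [0.0473 0.0622]
[0.4677 0.0309] [0.0786 0.0809]
[0.4693 0.1252] [0.0786 0.0801]
```

View pics/w3.png

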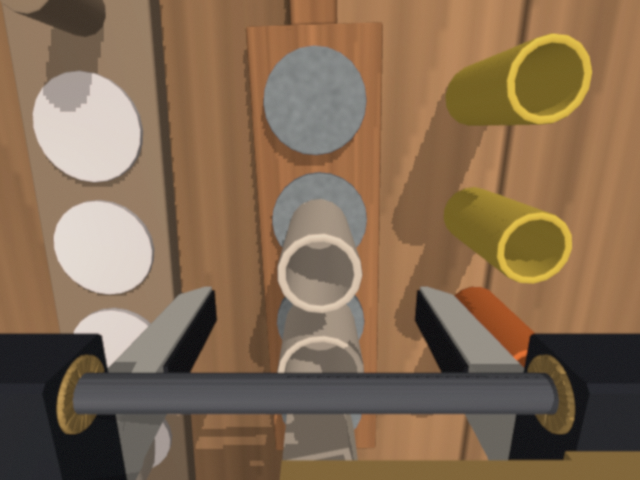

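The wrist view shows the vase rim at (319,272), the cup rim at (320,375) and empty bat_c at (315,100). Now I'll compute the rim centre.

```bash
cat >> h.py <<'E'
def tops(d,h,x0=.3,x1=.75):
    W=world(d);hsv=cv2.cvtColor(d['image'],cv2.COLOR_RGB2HSV)
    m=((hsv[...,1]<110)&(abs(W[...,2]-h)<.005)&(W[...,0]>x0)&(W[...,0]<x1)).astype('uint8')
    k,l,st,ce=cv2.connectedComponentsWithStats(m,connectivity=8)
    for i in range(1,k):
        if st[i,4]<60: continue
        p=ray(d,np.argwhere(l==i)[:,::-1],h)[:,:2].astype('float32')*1000
        (x,y),r=cv2.minEnclosingCircle(p);print(h,st[i,4],'circ',np.round([x,y,2*r],1),'rect',np.round(cv2.minAreaRect(p)[0],1),np.round(cv2.minAreaRect(p)[1],1),round(cv2.minAreaRect(p)[2],1))
E
python3 - <<'E'
from h import *
from workcell import *
d=wrist();tops(d,.147,.6,.7);tops(d,.112,.6,.7)
t=snapshot('top');print('top');tops(t,.161,.4,.55);discs(t)
E
```

```text
0.147 2227 circ [643.   49.3  48.4] rect [643.2  49.3] [48.1 46.3] 88.8
0.112 204 circ [643.7  59.5  42.1] rect [644.2  66.2] [14.  42.1] 85.9
0.112 362 circ [643.1  44.4  37.8] rect [643.5  37. ] [37.6 19.5] 2.5
0.112 965 circ [645.  -36.7  60.2] rect [644.9 -23.5] [60.1 30.9] 0.4
0.112 666 circ [ 643.6 -114.6   52.8] rect [ 643.5 -108.2] [52.7 16.9] 0.4
top
0.161 387 circ [ 464.2 -159.1   30.3] rect [ 464.2 -159.3] [28.7 28.3] 86.8
```

Call:
{"api": "arm_command", "payload": {"moves": [[1, [1, 1, -20], [0, 0, 0]], [1, [1, 1, -45], [0, 0, 0]], [1, [1, 1, -68], [0, 0, 0]], [1, [1, 1, -80], [0, 0, 0]], [0.3, [1, 1, -84], [0, 0, 0]]]}}

```text
time_s: 13.47
eef_pos: [0.6423, 0.0494, 0.0848]
eef_rot: [-179.8, 0.0, 90.4]
force: [-0.1, -0.7, -0.1]
opening: 0.0895
grasp_force: 0.0
```

Call:
{"api": "arm_command", "payload": {"moves": [[0.35, [0, 0, 0], [0, 0, 0]], [0.35, [0, 0, 0], [0, 0, 0]], [0.35, [0, 0, 0], [0, 0, 0]], [0.35, [0, 0, 0], [0, 0, 0]], [0.35, [0, 0, 0], [0, 0, 0]]]}}

```text
time_s: 13.88
eef_pos: [0.6437, 0.0498, 0.0879]
eef_rot: [179.9, -0.0, 90.5]
force: [0.4, 0.4, 0.1]
opening: 0.0576
grasp_force: 0.0
```

Call:
{"api": "arm_command", "payload": {"moves": [[0.35, [0, 0, 0], [0, 0, 0]], [0.35, [0, 0, 0], [0, 0, 0]], [0.35, [0, 0, 0], [0, 0, 0]], [0.35, [0, 0, 0], [0, 0, 0]]]}}

```text
time_s: 14.22
eef_pos: [0.6436, 0.0498, 0.0874]
eef_rot: [180.0, -0.0, 90.5]
force: [0.0, 0.4, 4.2]
opening: 0.0469
grasp_force: 25.0
```

Call:
{"api": "arm_command", "payload": {"moves": [[0.35, [0, 0, 0], [0, 0, 0]], [0.35, [0, 0, 8], [0, 0, 0]], [0.35, [0, 0, 35], [0, 0, 0]], [0.35, [0, 0, 70], [0, 0, 0]], [0.35, [0, 0, 100], [0, 0, 0]]]}}

```text
time_s: 14.63
eef_pos: [0.6429, 0.0498, 0.1884]
eef_rot: [-179.9, -0.0, 90.5]
force: [0.8, -0.2, -2.7]
opening: 0.0473
grasp_force: 25.0
```

Call:
{"api": "arm_command", "payload": {"moves": [[0.35, [0, 0, 15], [0, 0, 0]], [0.35, [-15, -10, 20], [0, 0, 0]], [0.35, [-40, -25, 20], [0, 0, 0]], [0.35, [-68, -43, 20], [0, 0, 0]], [0.35, [-98, -62, 20], [0, 0, 0]]]}}

```text
time_s: 15.05
eef_pos: [0.5441, -0.0124, 0.2057]
eef_rot: [-179.9, -0.0, 90.5]
force: [0.4, 0.4, -2.0]
opening: 0.0465
grasp_force: 25.0
```

Call:
{"api": "arm_command", "payload": {"moves": [[0.35, [-30, -19, 0], [0, 0, 0]], [0.35, [-56, -36, 0], [0, 0, 0]], [0.35, [-74, -48, -5], [0, 0, 0]], [0.35, [-80, -52, -25], [0, 0, 0]], [0.35, [-80, -52, -50], [0, 0, 0]]]}}

```text
time_s: 15.47
eef_pos: [0.4647, -0.0652, 0.1576]
eef_rot: [179.8, 0.0, 90.4]
force: [0.2, 0.1, -2.6]
opening: 0.0471
grasp_force: 25.0
```

Call:
{"api": "arm_command", "payload": {"moves": [[0.35, [0, 0, -25], [0, 0, 0]], [0.35, [0, 0, -42], [0, 0, 0]], [0.35, [0, 0, -50], [0, 0, 0]], [0.35, [0, 0, -53], [0, 0, 0]], [0.35, [0, 0, -53], [0, 0, 0]]]}}

```text
time_s: 15.88
eef_pos: [0.4652, -0.0641, 0.1037]
eef_rot: [-179.9, -0.0, 90.5]
force: [0.2, 0.4, -2.8]
opening: 0.0471
grasp_force: 25.0
```

Call:
{"api": "arm_command", "payload": {"moves": [[0.35, [0, 0, -1], [0, 0, 0]], [0.35, [0, 0, -1], [0, 0, 0]], [0.35, [0, 0, -2], [0, 0, 0]], [0.35, [0, 0, -2], [0, 0, 0]]]}}

```text
time_s: 16.22
eef_pos: [0.4656, -0.0642, 0.1024]
eef_rot: [180.0, 0.0, 90.5]
force: [-0.2, -1.0, -3.0]
opening: 0.0474
grasp_force: 25.0
```

Call:
{"api": "arm_command", "payload": {"moves": [[0.35, [0, 0, -1], [0, 0, 0]], [0.35, [0, 0, -1], [0, 0, 0]], [0.35, [0, 0, -1], [0, 0, 0]]]}}

```text
time_s: 16.47
eef_pos: [0.4656, -0.0642, 0.1013]
eef_rot: [180.0, 0.0, 90.5]
force: [-0.0, 0.1, 0.7]
opening: 0.0469
grasp_force: 25.0
```

Call:
{"api": "arm_command", "payload": {"moves": [[1, [0, 0, 0], [0, 0, 0]], [1, [0, 0, 0], [0, 0, 0]], [1, [0, 0, 0], [0, 0, 0]], [1, [0, 0, 0], [0, 0, 0]], [1, [0, 0, 0], [0, 0, 0]]]}}

```text
time_s: 16.88
eef_pos: [0.4654, -0.0642, 0.1009]
eef_rot: [-180.0, -0.0, 90.5]
force: [-0.0, 0.5, 0.0]
opening: 0.076
grasp_force: 0.0
```

Call:
{"api": "arm_command", "payload": {"moves": [[1, [0, 0, 10], [0, 0, 0]], [1, [0, 0, 35], [0, 0, 0]], [1, [0, 0, 65], [0, 0, 0]], [1, [10, 1, 70], [0, 0, 0]], [1, [40, 5, 70], [0, 0, 0]]]}}

```text
time_s: 17.3
eef_pos: [0.5056, -0.0596, 0.1752]
eef_rot: [179.7, 0.1, 90.4]
force: [-0.1, -0.9, 0.7]
opening: 0.0928
grasp_force: 0.0
```

Call:
{"api": "arm_command", "payload": {"moves": [[1, [35, 5, 0], [0, 0, 0]], [1, [70, 10, 0], [0, 0, 0]], [1, [105, 15, 0], [0, 0, 0]], [1, [130, 18, 0], [0, 0, 0]], [1, [139, 19, 0], [0, 0, 0]]]}}

```text
time_s: 17.72
eef_pos: [0.647, -0.0396, 0.1704]
eef_rot: [-180.0, -0.0, 90.5]
force: [0.4, 0.7, -0.4]
opening: 0.093
grasp_force: 0.0
```

Call:
{"api": "arm_command", "payload": {"moves": [[1, [0, 0, 0], [0, 0, 0]], [1, [0, 0, 0], [0, 0, 0]]]}}

```text
time_s: 17.88
eef_pos: [0.644, -0.0402, 0.1708]
eef_rot: [-180.0, -0.0, 90.5]
force: [0.6, -0.5, 0.1]
opening: 0.0928
grasp_force: 0.0
```

```bash
python3 - <<'E'
from h import *
from workcell import *
s=sense();print(s['eef_pos'],s['opening'])
d=wrist();tops(d,.112,.6,.7)
t=snapshot('top');print('top');tops(t,.161,.4,.55);tops(t,.112,.6,.7);discs(t)
cv2.imwrite('pics/t4.png',t['image'][:,:,::-1])
E
```

```text
[ 0.64398085 -0.04017349  0.17081112] 0.09278666912841255
0.112 2236 circ [645.1 -40.4  61.7] rect [645.1 -40.4] [61.2 60.6] 78.2
0.112 943 circ [ 644.5 -120.7   56.5] rect [ 643.9 -119.7] [52.3 25. ] 12.7
0.112 84 circ [ 637.7 -163.3   19.1] rect [ 637.8 -165. ] [19.   4.4] 0.6
top
0.112 452 circ [ 649.7 -136.5   72.3] rect [ 649.  -136.4] [52.6 53.4] 13.9
[0.4675 0.1296] [0.0649 0.0831]
```

Cup at (645.1, −40.4), so I move 1 mm in x and down 117 mm to TCP z 0.054.

Call:
{"api": "arm_command", "payload": {"moves": [[1, [1, 0, -28], [0, 0, 0]], [1, [1, 0, -60], [0, 0, 0]], [1, [1, 0, -92], [0, 0, 0]], [1, [1, 0, -112], [0, 0, 0]], [1, [1, 0, -117], [0, 0, 0]]]}}

```text
time_s: 18.4
eef_pos: [0.6428, -0.0402, 0.0506]
eef_rot: [-179.8, -0.0, 90.4]
force: [0.5, 0.1, -0.8]
opening: 0.0929
grasp_force: 0.0
```

Call:
{"api": "arm_command", "payload": {"moves": [[0.5, [0, 0, 0], [0, 0, 0]], [0.5, [0, 0, 0], [0, 0, 0]], [0.5, [0, 0, 0], [0, 0, 0]], [0.5, [0, 0, 0], [0, 0, 0]], [0.5, [0, 0, 0], [0, 0, 0]]]}}

```text
time_s: 18.82
eef_pos: [0.6459, -0.0403, 0.0553]
eef_rot: [179.9, 0.0, 90.5]
force: [-0.0, 0.1, -0.0]
opening: 0.0644
grasp_force: 0.0
```

Call:
{"api": "arm_command", "payload": {"moves": [[0.5, [0, 0, 0], [0, 0, 0]], [0.5, [0, 0, 0], [0, 0, 0]]]}}

```text
time_s: 18.98
eef_pos: [0.6459, -0.0403, 0.0552]
eef_rot: [179.9, 0.0, 90.5]
force: [-0.8, -0.3, 6.0]
opening: 0.0626
grasp_force: 25.0
```

Call:
{"api": "arm_command", "payload": {"moves": [[0.5, [0, 0, 0], [0, 0, 0]], [0.5, [0, 0, 8], [0, 0, 0]], [0.5, [0, 0, 35], [0, 0, 0]], [0.5, [0, 0, 70], [0, 0, 0]], [0.5, [0, 0, 100], [0, 0, 0]]]}}

```text
time_s: 19.4
eef_pos: [0.645, -0.0401, 0.1557]
eef_rot: [-180.0, -0.0, 90.5]
force: [0.5, 0.6, -1.3]
opening: 0.0623
grasp_force: 25.0
```

Call:
{"api": "arm_command", "payload": {"moves": [[0.5, [0, 0, 15], [0, 0, 0]], [0.5, [-15, 6, 20], [0, 0, 0]], [0.5, [-40, 16, 20], [0, 0, 0]], [0.5, [-68, 27, 20], [0, 0, 0]], [0.5, [-98, 39, 20], [0, 0, 0]]]}}

```text
time_s: 19.82
eef_pos: [0.5461, -0.001, 0.1729]
eef_rot: [-179.9, -0.0, 90.4]
force: [0.9, 0.1, -2.3]
opening: 0.0626
grasp_force: 25.0
```

Call:
{"api": "arm_command", "payload": {"moves": [[0.5, [-30, 12, 0], [0, 0, 0]], [0.5, [-56, 22, 0], [0, 0, 0]], [0.5, [-74, 30, -5], [0, 0, 0]], [0.5, [-80, 32, -25], [0, 0, 0]], [0.5, [-80, 32, -50], [0, 0, 0]]]}}

```text
time_s: 20.23
eef_pos: [0.4668, 0.0314, 0.1248]
eef_rot: [179.8, -0.0, 90.5]
force: [0.3, 0.4, -3.0]
opening: 0.0625
grasp_force: 25.0
```

Call:
{"api": "arm_command", "payload": {"moves": [[0.5, [0, 0, -25], [0, 0, 0]], [0.5, [0, 0, -42], [0, 0, 0]], [0.5, [0, 0, -50], [0, 0, 0]], [0.5, [0, 0, -53], [0, 0, 0]], [0.5, [0, 0, -53], [0, 0, 0]]]}}

```text
time_s: 20.65
eef_pos: [0.4672, 0.0308, 0.0707]
eef_rot: [-180.0, 0.0, 90.5]
force: [0.6, -0.7, -2.7]
opening: 0.0625
grasp_force: 25.0
```

Call:
{"api": "arm_command", "payload": {"moves": [[0.5, [0, 0, -1], [0, 0, 0]], [0.5, [0, 0, -1], [0, 0, 0]], [0.5, [0, 0, -2], [0, 0, 0]], [0.5, [0, 0, -2], [0, 0, 0]]]}}

```text
time_s: 20.98
eef_pos: [0.4676, 0.0308, 0.0694]
eef_rot: [180.0, 0.0, 90.5]
force: [-0.1, -1.8, -2.7]
opening: 0.0627
grasp_force: 25.0
```

Call:
{"api": "arm_command", "payload": {"moves": [[0.5, [0, 0, -1], [0, 0, 0]], [0.5, [0, 0, -1], [0, 0, 0]], [0.5, [0, 0, -1], [0, 0, 0]]]}}

```text
time_s: 21.23
eef_pos: [0.4677, 0.0309, 0.0692]
eef_rot: [179.9, -0.0, 90.5]
force: [-4.2, 0.3, 9.5]
opening: 0.0627
grasp_force: 25.0
```

Call:
{"api": "arm_command", "payload": {"moves": [[1, [0, 0, 0], [0, 0, 0]], [1, [0, 0, 0], [0, 0, 0]], [1, [0, 0, 0], [0, 0, 0]], [1, [0, 0, 0], [0, 0, 0]], [1, [0, 0, 0], [0, 0, 0]]]}}

```text
time_s: 21.65
eef_pos: [0.4674, 0.0308, 0.0679]
eef_rot: [180.0, 0.0, 90.5]
force: [0.0, 0.2, -0.8]
opening: 0.0905
grasp_force: 0.0
```

Call:
{"api": "arm_command", "payload": {"moves": [[1, [0, 0, 10], [0, 0, 0]], [1, [0, 0, 40], [0, 0, 0]], [1, [0, 0, 75], [0, 0, 0]], [1, [8, 0, 100], [0, 0, 0]], [1, [30, -15, 105], [0, 0, 0]]]}}

```text
time_s: 22.07
eef_pos: [0.4981, 0.017, 0.1793]
eef_rot: [179.6, -0.0, 90.5]
force: [0.2, -0.0, 0.1]
opening: 0.093
grasp_force: 0.0
```

Call:
{"api": "arm_command", "payload": {"moves": [[1, [26, -26, 0], [0, 0, 0.06]], [1, [52, -52, 0], [0, 0, 0.12]], [1, [78, -78, 0], [0, 0, 0.18]], [1, [104, -104, 0], [0, 0, 0.24]], [1, [128, -128, 0], [0, 0, 0.24]]]}}

```text
time_s: 22.48
eef_pos: [0.6266, -0.1139, 0.1735]
eef_rot: [180.0, 0.0, 104.4]
force: [0.2, 1.1, 0.3]
opening: 0.0929
grasp_force: 0.0
```

Call:
{"api": "arm_command", "payload": {"moves": [[1, [17, -17, 0], [0, 0, 0]], [1, [22, -23, 0], [0, 0, 0]], [1, [22, -23, 0], [0, 0, 0]], [1, [22, -23, 0], [0, 0, 0]]]}}

```text
time_s: 22.82
eef_pos: [0.647, -0.1349, 0.1731]
eef_rot: [-180.0, -0.0, 104.2]
force: [0.6, 0.0, 0.2]
opening: 0.093
grasp_force: 0.0
```

```bash
python3 - <<'E'
from h import *
from workcell import *
s=sense();print(s['eef_pos'],s['eef_rot'],s['opening'])
d=wrist();tops(d,.112,.6,.7)
t=snapshot('top');print('top');tops(t,.161,.4,.55);tops(t,.126,.4,.55);discs(t)
E
```

```text
[ 0.64703805 -0.13486787  0.17309842] [-1.79981339e+02 -2.24879257e-02  1.04192447e+02] 0.09300117179714973
0.112 2471 circ [ 647.8 -136.1   73.3] rect [ 647.7 -135.4] [51.9 53.2] 14.1
top
0.161 240 circ [466.6 -66.   47.2] rect [468.8 -59.6] [33.4 46.8] 71.8
0.126 443 circ [468.4  29.   61.6] rect [468.1  29.1] [59.3 60.6] 89.4
[ 0.4664 -0.0656] [0.0735 0.075 ]
[0.4681 0.0296] [0.0783 0.0785]
[0.47   0.1241] [0.0786 0.0792]
```

Call:
{"api": "arm_command", "payload": {"moves": [[1, [0.5, -0.5, -28], [0, 0, 0]], [1, [0.5, -0.5, -60], [0, 0, 0]], [1, [0.5, -0.5, -92], [0, 0, 0]], [1, [0.5, -0.5, -113], [0, 0, 0]], [1, [0.5, -0.5, -119], [0, 0, 0]]]}}

```text
time_s: 23.33
eef_pos: [0.6457, -0.1343, 0.0505]
eef_rot: [-179.8, -0.1, 104.3]
force: [-0.4, 0.8, -1.3]
opening: 0.0928
grasp_force: 0.0
```

Call:
{"api": "arm_command", "payload": {"moves": [[0.4, [0, 0, 0], [0, 0, 0]], [0.4, [0, 0, 0], [0, 0, 0]], [0.4, [0, 0, 0], [0, 0, 0]], [0.4, [0, 0, 0], [0, 0, 0]], [0.4, [0, 0, 0], [0, 0, 0]]]}}

```text
time_s: 23.75
eef_pos: [0.6484, -0.1357, 0.0554]
eef_rot: [179.9, 0.0, 104.2]
force: [0.2, -0.1, 0.2]
opening: 0.0638
grasp_force: 0.0
```

Call:
{"api": "arm_command", "payload": {"moves": [[0.4, [0, 0, 0], [0, 0, 0]], [0.4, [0, 0, 0], [0, 0, 0]], [0.4, [0, 0, 0], [0, 0, 0]], [0.4, [0, 0, 0], [0, 0, 0]]]}}

```text
time_s: 24.08
eef_pos: [0.6481, -0.1357, 0.0545]
eef_rot: [180.0, 0.0, 104.2]
force: [-0.9, -0.4, 5.4]
opening: 0.0515
grasp_force: 25.0
```

Call:
{"api": "arm_command", "payload": {"moves": [[0.4, [0, 0, 0], [0, 0, 0]], [0.4, [0, 0, 8], [0, 0, 0]], [0.4, [0, 0, 35], [0, 0, 0]], [0.4, [0, 0, 70], [0, 0, 0]], [0.4, [0, 0, 100], [0, 0, 0]]]}}

```text
time_s: 24.5
eef_pos: [0.6474, -0.1356, 0.1554]
eef_rot: [-179.9, -0.0, 104.2]
force: [1.2, -0.7, -2.2]
opening: 0.0518
grasp_force: 25.0
```

Call:
{"api": "arm_command", "payload": {"moves": [[0.4, [0, 0, 20], [0, 0, 0]], [0.4, [-8, 12, 25], [0, 0, 0]], [0.4, [-25, 37, 25], [0, 0, 0]], [0.4, [-43, 63, 25], [0, 0, 0]], [0.4, [-61, 89, 25], [0, 0, 0]]]}}

```text
time_s: 24.92
eef_pos: [0.5852, -0.0455, 0.1778]
eef_rot: [-179.9, -0.0, 104.2]
force: [0.4, -0.9, -2.3]
opening: 0.0518
grasp_force: 25.0
```

Call:
{"api": "arm_command", "payload": {"moves": [[0.4, [-18, 26, 0], [0, 0, 0]], [0.4, [-38, 55, 0], [0, 0, 0]], [0.4, [-58, 84, 0], [0, 0, 0]], [0.4, [-78, 113, 0], [0, 0, 0]], [0.4, [-97, 141, 0], [0, 0, 0]]]}}

```text
time_s: 25.33
eef_pos: [0.4877, 0.0957, 0.1779]
eef_rot: [-179.9, -0.0, 104.2]
force: [0.3, 0.5, -2.5]
opening: 0.0518
grasp_force: 25.0
```

Call:
{"api": "arm_command", "payload": {"moves": [[0.4, [-13, 20, -5], [0, 0, 0]], [0.4, [-20, 30, -25], [0, 0, 0]], [0.4, [-21, 31, -55], [0, 0, 0]], [0.4, [-21, 31, -83], [0, 0, 0]], [0.4, [-21, 31, -97], [0, 0, 0]]]}}

```text
time_s: 25.75
eef_pos: [0.4664, 0.1256, 0.0778]
eef_rot: [-179.8, -0.0, 104.3]
force: [0.6, -0.2, -3.3]
opening: 0.0518
grasp_force: 25.0
```

Call:
{"api": "arm_command", "payload": {"moves": [[0.4, [0, 0, -4], [0, 0, 0]], [0.4, [0, 0, -8], [0, 0, 0]], [0.4, [0, 0, -11], [0, 0, 0]], [0.4, [0, 0, -12], [0, 0, 0]], [0.4, [0, 0, -12], [0, 0, 0]]]}}

```text
time_s: 26.17
eef_pos: [0.4691, 0.1254, 0.0706]
eef_rot: [180.0, 0.0, 104.2]
force: [-0.2, -0.2, -2.3]
opening: 0.052
grasp_force: 25.0
```

Call:
{"api": "arm_command", "payload": {"moves": [[0.4, [0, 0, -1], [0, 0, 0]], [0.4, [0, 0, -1], [0, 0, 0]], [0.4, [0, 0, -2], [0, 0, 0]], [0.4, [0, 0, -2], [0, 0, 0]]]}}

```text
time_s: 26.5
eef_pos: [0.4691, 0.1254, 0.0685]
eef_rot: [180.0, 0.0, 104.2]
force: [-1.3, -0.3, 2.4]
opening: 0.0521
grasp_force: 25.0
```

Contact. I'll release, raise, and back away.

Call:
{"api": "arm_command", "payload": {"moves": [[1, [0, 0, 0], [0, 0, 0]], [1, [0, 0, 0], [0, 0, 0]], [1, [0, 0, 0], [0, 0, 0]], [1, [0, 0, 0], [0, 0, 0]], [1, [0, 0, 0], [0, 0, 0]]]}}

```text
time_s: 26.92
eef_pos: [0.4689, 0.1253, 0.0679]
eef_rot: [-180.0, -0.0, 104.2]
force: [-0.5, -0.1, 0.1]
opening: 0.0803
grasp_force: 0.0
```

Call:
{"api": "arm_command", "payload": {"moves": [[1, [0, 0, 10], [0, 0, 0]], [1, [0, 0, 40], [0, 0, 0]], [1, [0, 0, 75], [0, 0, 0]], [1, [0, 0, 105], [0, 0, 0]], [1, [0, 0, 130], [0, 0, 0]]]}}

```text
time_s: 27.33
eef_pos: [0.469, 0.1254, 0.2013]
eef_rot: [179.9, 0.0, 104.2]
force: [-0.1, -0.8, 1.2]
opening: 0.0928
grasp_force: 0.0
```

Call:
{"api": "arm_command", "payload": {"moves": [[1, [0, 35, 0], [0, 0, 0]], [1, [0, 70, 0], [0, 0, 0]], [1, [0, 105, 0], [0, 0, 0]], [1, [0, 140, 0], [0, 0, 0]], [1, [0, 170, 0], [0, 0, 0]]]}}

```text
time_s: 27.75
eef_pos: [0.4685, 0.2974, 0.1988]
eef_rot: [180.0, -0.0, 104.2]
force: [-0.2, 0.2, 0.9]
opening: 0.093
grasp_force: 0.0
```

Call:
{"api": "arm_command", "payload": {"moves": [[1, [0, 30, 0], [0, 0, 0]], [1, [0, 60, 0], [0, 0, 0]], [1, [0, 80, 0], [0, 0, 0]], [1, [0, 80, 0], [0, 0, 0]], [1, [0, 80, 0], [0, 0, 0]]]}}

```text
time_s: 28.17
eef_pos: [0.4686, 0.376, 0.1982]
eef_rot: [-180.0, 0.0, 104.3]
force: [0.3, -0.6, 0.1]
opening: 0.093
grasp_force: 0.0
```

```bash
python3 - <<'E'
from h import *
from workcell import *
s=sense();print(s['eef_pos'],s['force'],s['opening'])
t=snapshot('top');tops(t,.161,.4,.55);tops(t,.126,.4,.55)
c=snapshot('scene')
cv2.imwrite('pics/end.png',np.vstack([t['image'][180:400,100:540],c['image'][120:340,150:590]])[:,:,::-1])
E
```

```text
[0.46860744 0.3759553  0.19820956] [ 0.28376731 -0.55047079  0.0576104 ] 0.093024811288734
0.161 373 circ [466.6 -66.2  47.6] rect [466.9 -66.2] [46.4 46.3] 44.2
0.161 379 circ [ 464.2 -159.2   30.2] rect [ 464.2 -159.3] [29. 28.] 89.4
0.126 511 circ [469.7 123.3  72.8] rect [470.  123.5] [52.  52.9] 14.2
0.126 446 circ [468.4  29.   61.6] rect [468.1  29.1] [59.3 60.6] 89.4
```

View pics/end.png

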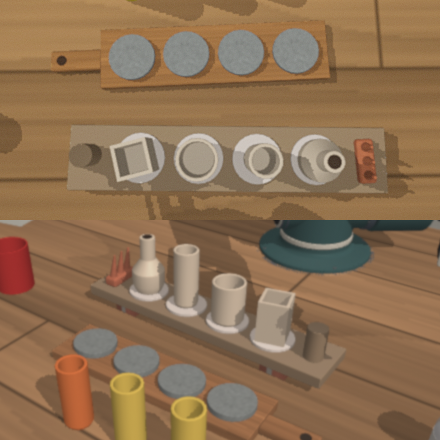

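All four pots stand upright on the discs, within about 1 mm of centre. From the cone pack at (365,160) the order is bottle (335,160), vase (263,160), cup (197,160), planter (133,158). The bats are empty and the arm is clear.

```bash
python3 -c "
from workcell import *
print(sign_off())"
```

```text
the job is handed in; nothing more can be done
None
```

The job is handed in: all four pots stand upright and in order on the discs, within about 1 mm of centre by the top camera, after one slip in which I briefly lifted the bottle by its belly, set it back on its bat and regripped it by the neck.

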